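# Centre the lime cup on the scale pan

## Task

The footed cup on the portion scale was put down right at the edge of the small round pan, so it would weigh wrong. Push it with light taps of the fingertips until it stands upright in the middle of the pan, without lifting, tipping or knocking it off, and then take the hand away. Leave the other cup on the wooden block and everything else on the counter as they are.

Things in the scene. Friction and masses are not known exactly. Their poses are not given: they have to be found in the camera images.
- cup: Cup to be centred, on the pan, 18 to 29 mm off centre in any direction. One rigid piece, 68 mm high, 0.11 to 0.22 kg: round foot 52 mm across (its widest part, edge 5 to 8 mm up) on a flat underside only 32 mm across, thin stem, white bowl 48 mm across at 46 mm up, green lime on top. Slides when pushed at the foot, stops with the push; tips if pushed high. Origin: centre of underside, z up.
- pan_top (a point): Centre of the top face of the scale's pan: a flat plain round steel disc 90 mm across and 6 mm thick with no rim, 60 mm above the counter, fixed rigidly on the scale; nothing of the scale stands higher than the pan. Its x and y axes have no meaning.
- scale: Low white portion scale fixed on the counter, 140 x 120 x 34 mm, with a short neck 44 mm across that carries the pan over its middle. Origin at the centre of its underside; its front with the display faces its own -x.
- riser: Fixed wooden block, 100 x 100 x 40 mm, to one side of the scale (left or right of it, at least 200 mm between centres). Origin at the centre of its underside.
- spare_cup: The other cup, of the same shape and size, standing on the wooden block; leave it alone. Origin at the centre of its underside.
- tumbler: Small steel tumbler, 42 mm across and 52 mm high, standing between the scale and the block; leave it alone. Origin at the centre of its underside.
- spoon: Steel spoon, 160 mm long, lying flat beyond the scale; leave it alone. Origin at its middle.
- squeeze: Red squeeze bottle, 56 mm across and 170 mm high, standing well to the left; leave it alone. Origin at the centre of its underside.
- syrup: Amber glass jar, 66 mm across and 120 mm high, standing well to the right; leave it alone. Origin at the centre of its underside.
- pot: White bowl, 100 mm across and 60 mm high, beyond the work on the right; leave it alone. Origin at the centre of its underside.
- jar_lid: Black blender lid, 84 mm across, 36 mm high with its knob, beyond the work on the left; leave it alone. Origin at the centre of its underside.
Not all that is in view belongs to the job. What is shaped like the cup but blue or purple is not meant.

How it is judged:
By the outcome, as a careful person would: the job done as asked, in the order asked, and still so for the second after the job is handed in, with the robot touching nothing.
It also fails if it takes over 58 s, if anything falls off the work surface, if the arm or the gripper's body presses on something with over 40 N, if the wrist force passes 120 N, or if a joint passes its speed limit or range.

## Robot

A 6-joint arm with a two-finger parallel gripper is mounted at the origin on the work surface. World frame = base frame: x ahead of the robot, y to its left, z up, the work surface at z = 0. Lengths are in mm, angles in degrees, forces in N, time in s.
With the tool pointing down it reaches from about 350 to 850 mm from the base axis. Payload 8.1 kg.
Tool frame: the origin (TCP) lies at the centre of the arm's flange, where the gripper is bolted on; the fingertips stand 173 mm ahead of it and the grasp point (between the pads) lies 155 mm ahead of it; z points along the fingers, y is the line along which they close (so a half turn about z gives the same grasp; the last joint's range is limited). The gripper opens to 85 mm and grips with 20 to 120 N. Pads are 22 mm wide; open, the fingers measure 114 mm over their backs; the gripper's body (76 mm by 85 mm) begins 54 mm behind the grasp point. The pads swing forward as they close: fully open they stand 13 mm farther back than shut.
Start: joints at [63.919, 7.471, 85.268, -0, 87.261, -4.893], TCP at [216.837, 559.454, 404.692] pointing down, gripper open.
Joint ranges: [-169.43, 169.43], [-51.17, 129.36], [1.28, 143.12], [-76.62, 256.62], [0, 156.53], [-152.29, 152.29]. Speed limits (degrees/s): [136.94, 136.94, 159.86, 180, 180, 180].

## Interface

Orientations are given as [roll, pitch, yaw] about the fixed x, y, z axes, in that order (R = Rz(yaw) Ry(pitch) Rx(roll)).
In Python, from bench import * gives the robot as it stands.
- The arm moves only by the shell command python3 -m jog 'ROWS' [FORCE]. ROWS is text: rows parted by semicolons, each of 7 numbers parted by spaces: the shift along the tool's x, y, z scaled (see below), then the turn, a rotation vector about the tool's x, y, z scaled (see below), then the closure, from -1 (fully open) to 1 (shut). In form: tx ty tz wx wy wz hand; .... A call has 1 to 5 rows; each row shifts and turns the commanded pose from where the row before left it, along the tool's axes as they then stand; what a row does not reach is not made up. The controller multiplies each number of a shift by 0.1 m and each number of a turn by 60 degrees. A row lasts 1/8 s, in which the tool goes at most 62.5 mm and 10.7 degrees, less where a joint would pass 70% of its speed; a pose out of reach is approached as far as the arm can. A call with a number of a shift or a turn outside -1 to 1 is refused whole. A call with a gripper value outside its range is refused whole. The fingers move at their own pace and stop on an object; FORCE is the grip in N (left out, the last holds). Time passes only in rows, so rows that do not move let the fingers close. It gives the time, the measured TCP pose, the force, the opening and the grip force at its end, in the units of the state.
- sense(): the state, without advancing time (a new reading comes with each control period).
- snapshot(name): name is "side" or "top"; returns a dict with "img" (400x640x3 uint8, red, green, blue), "fx", "fy", "cx", "cy" (pixels), "dist" ([k1, k2, p1, p2, k3] as OpenCV has them; the pictures are not rectified), "extrinsics" (4x4, takes a point from camera to world coordinates). Camera axes: x right, y down, z forward; pixel columns grow to the right and rows downward; lengths in mm; the calibration is good to about 2 mm. A picture is of the moment at which its call begins. There is no depth.
- hand_in(): hands the job in; it is judged then, once.
The state is a dict: "time": time; "joint_pos": joint angles; "qd": joint speeds; "joint_efforts": joint torques, N m; "tool_pos": TCP position; "tcp_rot": TCP orientation; "ft_force": force on the tool from outside, world axes, zero at the start; "wrist_torque": the same for the moment, N m; "finger_gap": finger opening in mm; "grip_force": force on a finger pad.
Only numpy, scipy, OpenCV 4.12 (cv2) and the standard library are available. Lean on these libraries where they do the work, as an engineer would, in place of code of your own. Each camera call takes 0.05 s, during which the arm holds its last target. There are 200 camera calls.

## Working session

There is one attempt and no reset: what is moved stays moved. The work goes in short steps, Python scripts to look and compute and a shell command to move; the robot and the scene stay as the last step left them, time stands still between calls to the robot, and variables do not carry over. Pictures are saved under pics/ and viewed, at most 10 in all, crops included, and the job is handed in when it is done.

```bash
mkdir -p pics; python3 - <<'E'
from bench import *
import cv2,numpy as np
s=sense();print(s['time'],s['tool_pos'],s['tcp_rot'],s['finger_gap'])
for n in("top","side"):
    d=snapshot(n);cv2.imwrite(f"pics/{n}0.png",d['img'][:,:,::-1])
    print(n,d['fx'],d['fy'],d['cx'],d['cy'],d['dist']);print(np.round(d['extrinsics'],3))
E
```

```text
0.0 [216.73277937 559.23329534 403.63745983] [-1.79895239e+02 -1.07103570e-02  1.58811967e+02] 85.34658993178803
top 414.5086217356771 414.5086217356771 320.7287952893339 200.55121966758955 [-0.1115278  0.         0.         0.         0.       ]
[[-2.100000e-02 -9.900000e-01  1.370000e-01  4.140700e+02]
 [-1.000000e+00  2.100000e-02 -2.000000e-03 -1.924700e+01]
 [-1.000000e-03 -1.370000e-01 -9.910000e-01  1.191402e+03]
 [ 0.000000e+00  0.000000e+00  0.000000e+00  1.000000e+00]]
side 392.5964965178718 392.5964965178718 321.67535165817367 201.54003463067164 [-0.0877096  0.         0.         0.         0.       ]
[[ 7.67000e-01 -4.52000e-01  4.55000e-01  3.27580e+01]
 [-6.42000e-01 -5.44000e-01  5.40000e-01 -6.61575e+02]
 [ 3.00000e-03 -7.07000e-01 -7.08000e-01  9.22505e+02]
 [ 0.00000e+00  0.00000e+00  0.00000e+00  1.00000e+00]]
```

View pics/top0.png

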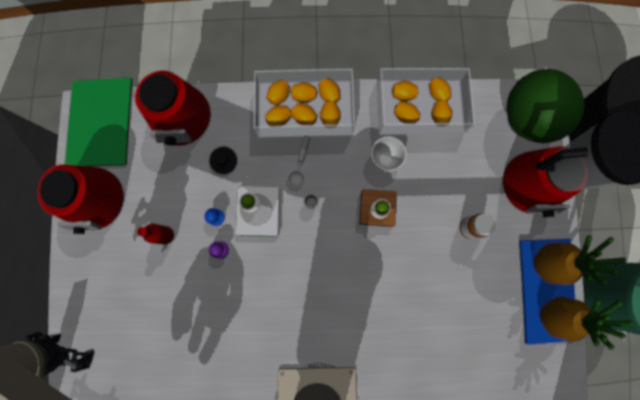

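View pics/side0.png

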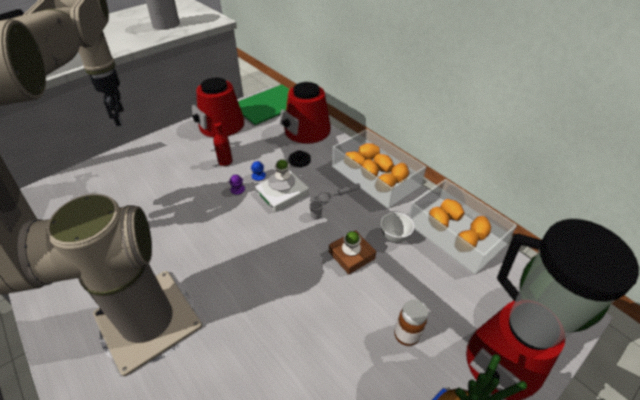

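The top view shows the scale at about (258,211) with the cup's lime at (248,201). The spare cup is at (381,208), the tumbler at (311,201), and the blue and purple decoys at (214,216) and (218,250). The side view has the lime at (281,165) and the scale at (280,188). Next I'll zoom in and measure.

```bash
cat > h.py <<'E'
from bench import *
import cv2,numpy as np
def ray(d,uv):
    K=np.array([[d['fx'],0,d['cx']],[0,d['fy'],d['cy']],[0,0,1]])
    p=cv2.undistortPoints(np.array([[uv]],float),K,np.array(d['dist'],float))[0,0]
    E=np.array(d['extrinsics']);return E[:3,3],E[:3,:3]@np.array([p[0],p[1],1])
def onz(d,uv,z):
    o,v=ray(d,uv);return o+v*(z-o[2])/v[2]
def tri(a,b):
    (o,v),(p,w)=a,b
    t=np.linalg.lstsq(np.c_[v,-w],p-o,rcond=None)[0]
    return (o+v*t[0]+p+w*t[1])/2,np.linalg.norm(o+v*t[0]-p-w*t[1])
def proj(d,P):
    E=np.array(d['extrinsics']);R=E[:3,:3].T
    K=np.array([[d['fx'],0,d['cx']],[0,d['fy'],d['cy']],[0,0,1]])
    return cv2.projectPoints(np.atleast_2d(P).astype(float),cv2.Rodrigues(R)[0],-R@E[:3,3],K,np.array(d['dist'],float))[0][:,0]
def green(d,box):
    x0,y0,x1,y1=box;im=d['img'][y0:y1,x0:x1].astype(float)
    w=np.clip(im[...,1]-np.maximum(im[...,2],0)-15,0,None)*(im[...,1]>im[...,0])
    ys,xs=np.mgrid[y0:y1,x0:x1];return np.array([(w*xs).sum(),(w*ys).sum()])/w.sum(),(w>0).sum()
TB=(235,188,262,214);SB=(268,154,296,174)
def crop(d,box,k,name):
    x0,y0,x1,y1=box;cv2.imwrite(name,cv2.resize(d['img'][y0:y1,x0:x1,::-1],None,fx=k,fy=k,interpolation=cv2.INTER_CUBIC))
E
python3 - <<'E'
from h import *
t=snapshot("top");s=snapshot("side")
a,n=green(t,TB);b,m=green(s,SB);print(a,n,b,m);print("lime",tri(ray(t,a),ray(s,b)),onz(t,a,120),onz(s,b,120))
a,n=green(t,(370,198,392,217));b,m=green(s,(342,226,362,245));print("spare",tri(ray(t,a),ray(s,b)))
def cr(d,b,k):
    x0,y0,x1,y1=b;return cv2.resize(d['img'][y0:y1,x0:x1,::-1],None,fx=k,fy=k,interpolation=cv2.INTER_CUBIC)
A=cr(t,(225,176,285,246),8);B=cr(s,(245,150,315,220),8)[:,:320*2]
cv2.imwrite("pics/c1.png",cv2.resize(np.hstack([A[:560],B[:560]]),(800,431)))
print("tumb",onz(t,(311,201),52),"spoon",onz(t,(295,180),0),onz(t,(306,140),0),"blue",onz(t,(214,216),50),"purp",onz(t,(218,250),50))
E
```

```text
[247.00855158 200.46499198] 141 [281.84716877 163.75261132] 94
lime (array([567.37042625, 174.06342146, 109.82755975]), np.float64(0.7903836141952401)) [566.2648168  172.04442281 120.        ] [560.33761894 163.79423064 120.        ]
spare (array([ 544.84265131, -184.51180644,   92.46181866]), np.float64(0.10696473029823732))
tumb [570.62535418   5.90602746  52.        ] spoon [640.72916791  52.73331096   0.        ] [760.85496326  18.69177895   0.        ] blue [534.45703298 277.26573792  50.        ] purp [439.93603255 265.14937082  50.        ]
```

View pics/c1.png

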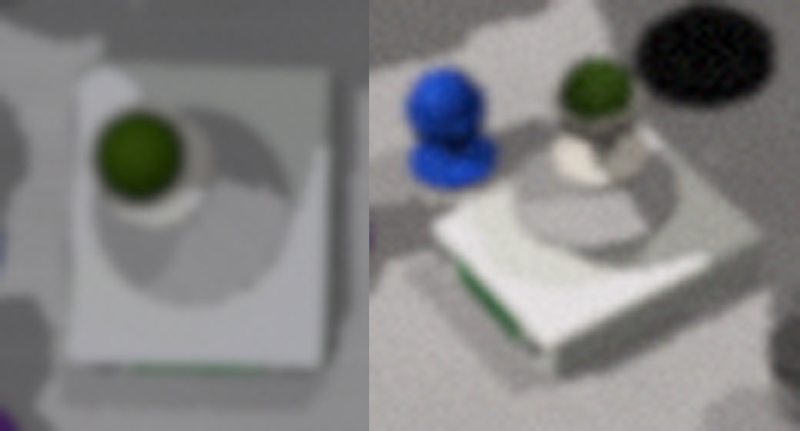

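In the zoomed top view the pan outline runs from about x 95 to 295 and y 105 to 307, centred near original pixel (256.5,209). The cup sits at its upper-left edge. In the side view the pan centre is near (282,183.5). I'll fit the pan edge with rays cast onto z=60.

```bash
cat > pan.py <<'E'
from h import *
from scipy.optimize import least_squares
def pan(d,c0):
    g=cv2.GaussianBlur(cv2.cvtColor(d['img'],cv2.COLOR_RGB2GRAY),(0,0),0.7).astype(np.float32)
    P0=onz(d,c0,60);pts=[]
    rs=np.arange(36,54,.5)
    for a in np.radians(np.arange(0,360,6)):
        Q=P0+np.c_[rs*np.cos(a),rs*np.sin(a),0*rs]
        uv=proj(d,Q).astype(np.float32)
        v=cv2.remap(g,uv[:,:1],uv[:,1:],cv2.INTER_LINEAR)[:,0]
        G=np.abs(np.gradient(v));i=G.argmax();pts.append([*Q[i,:2],G[i]])
    p=np.array(pts);p=p[p[:,2]>1.0]
    f=lambda c:np.hypot(p[:,0]-c[0],p[:,1]-c[1])-45
    r=least_squares(f,P0[:2],loss='soft_l1',f_scale=1.0)
    return r.x,np.median(np.abs(r.fun)),len(p),(np.abs(f(r.x))<2).sum()
E
python3 - <<'E'
from pan import *
for n,c,b in(("top",(256.3,209.1),TB),("side",(281.8,183.4),SB)):
    d=snapshot(n);c1=pan(d,c);print(n,onz(d,c,60)[:2],c1)
    c2=pan(d,proj(d,[*c1[0],60])[0]);print(c2, proj(d,[*c2[0],60])[0])
    l=onz(d,green(d,b)[0],111)[:2];print("lime",l,"offset",l-c2[0])
E
```

```text
top [550.20995841 156.91178853] (array([550.39574492, 158.24030614]), np.float64(1.1783977737123017), 60, np.int64(46))
(array([550.10888904, 158.41008281]), np.float64(1.0864678919003161), 60, np.int64(46)) [255.75928659 209.14752134]
lime [567.57850348 173.64485143] offset [17.46961444 15.23476862]
side [541.00035507 144.13099348] (array([544.17750398, 150.41175298]), np.float64(2.185729777986964), 58, np.int64(27))
(array([544.87071796, 153.83318321]), np.float64(1.8375019249792572), 58, np.int64(31)) [281.02652003 181.3531228 ]
lime [566.26579746 173.09075236] offset [21.39507951 19.25756914]
```

```bash
python3 -m jog '-0.512 -0.143 0 0 0 0 1;-0.512 -0.143 0 0 0 0 1;-0.512 -0.143 0 0 0 0 1;-0.512 -0.143 0 0 0 0 1;-0.512 -0.143 0 0 0 0 1' 20; python3 -m jog '-0.512 -0.143 0 0 0 0 1;-0.512 -0.143 0 0 0 0 1;-0.512 -0.143 0 0 0 0 1;-0.512 -0.143 0 0 0 0 1;-0.512 -0.143 0 0 0 0 1'
python3 -m jog '0 0 0 0 0 -0.174 1;0 0 0 0 0 -0.174 1;0 0 0 0 0 -0.174 1;0 0 0 0 0 -0.174 1;0 0 0 0 0 -0.174 1'
python3 -m jog '0 0 0 0 0 -0.174 1;0 0 0 0 0.125 0 1;0 0 0 0 0.125 0 1;0 0 0 0 0 0 1;0 0 0 0 0 0 1'
cat > plan.py <<'E'
from h import *
from scipy.spatial.transform import Rotation as Ro
def plan(tip):
    s=sense();R=Ro.from_euler('xyz',s['tcp_rot'],degrees=True).as_matrix();p=np.array(s['tool_pos'])
    t=p+173*R[:,2]
    print("t",s['time'],"tcp",p.round(1),s['tcp_rot'],"tip",t.round(1),"gap",s['finger_gap'],"F",np.round(s['ft_force'],1))
    print("shift(0.1m, tool):",(R.T@(np.array(tip)-t)/100).round(3),"R",R.round(3).tolist())
E
python3 - <<'E'
from plan import *
for i in range(3):plan((608.6,210,150))
t=snapshot("top");crop(t,(200,150,300,225),7,"pics/c2.png")
E
```

```text
time: 0.92
tool_pos: [430.9, 399.0, 404.8]
tcp_rot: [180.0, 0.0, 158.8]
ft_force: [0.4, 0.7, -0.6]
finger_gap: -0.3
grip_force: 0.0
time: 1.55
tool_pos: [643.8, 239.8, 404.7]
tcp_rot: [180.0, 0.0, 158.8]
ft_force: [0.0, 0.8, -0.1]
finger_gap: 0.1
grip_force: 0.0
time: 2.17
tool_pos: [642.6, 241.0, 404.5]
tcp_rot: [180.0, -0.0, -148.6]
ft_force: [-0.1, 0.1, 0.2]
finger_gap: 0.1
grip_force: 0.0
time: 2.8
tool_pos: [642.7, 241.2, 404.4]
tcp_rot: [180.0, -14.8, -138.5]
ft_force: [-1.0, 0.4, 0.4]
finger_gap: -0.3
grip_force: 0.0
t 2.8 tcp [642.7 241.2 404.4] [ 179.9920432   -14.84153678 -138.53184994] tip [609.5 211.9 237.2] gap -0.3344732860208356 F [-1.   0.4  0.4]
shift(0.1m, tool): [-0.205 -0.008  0.848] R [[-0.724, -0.662, -0.192], [-0.64, 0.749, -0.17], [0.256, 0.0, -0.967]]
t 2.8 tcp [642.7 241.2 404.4] [ 179.9920432   -14.84153678 -138.53184994] tip [609.5 211.9 237.2] gap -0.3344732860208356 F [-1.   0.4  0.4]
shift(0.1m, tool): [-0.205 -0.008  0.848] R [[-0.724, -0.662, -0.192], [-0.64, 0.749, -0.17], [0.256, 0.0, -0.967]]
t 2.8 tcp [642.7 241.2 404.4] [ 179.9920432   -14.84153678 -138.53184994] tip [609.5 211.9 237.2] gap -0.3344732860208356 F [-1.   0.4  0.4]
shift(0.1m, tool): [-0.205 -0.008  0.848] R [[-0.724, -0.662, -0.192], [-0.64, 0.749, -0.17], [0.256, 0.0, -0.967]]
```

View pics/c2.png

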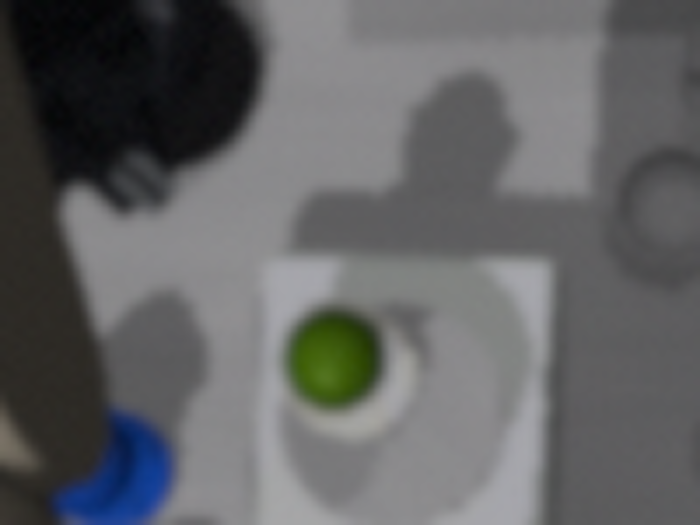

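The fingertips show at crop (135,180), behind and to the left of the cup at crop (335,360), as planned. I'll reduce the tilt to 6° so the leading corner of the tip stays low, then descend.

```bash
python3 -m jog '0 0 0 0 -0.145 0 1;0 0 0 0 0 0 1;0 0 0 0 0 0 1'; python3 -c "
from plan import *
plan((608.6,210,63.5))"
```

```text
time: 3.22
tool_pos: [642.2, 240.7, 405.6]
tcp_rot: [-180.0, -6.4, -138.6]
ft_force: [-0.1, -0.6, 1.2]
finger_gap: -0.0
grip_force: 0.0
t 3.225 tcp [642.2 240.7 405.6] [-179.97617025   -6.3821315  -138.56678999] tip [627.9 227.9 233.7] gap -0.029286442224936492 F [-0.1 -0.6  1.2]
shift(0.1m, tool): [ 0.072 -0.006  1.72 ] R [[-0.745, -0.662, -0.083], [-0.658, 0.75, -0.074], [0.111, -0.0, -0.994]]
```

```bash
python3 -m jog '0.018 0 0.42 0 0 0 1;0.018 0 0.42 0 0 0 1;0.018 0 0.42 0 0 0 1;0.018 0 0.42 0 0 0 1;0 0 0 0 0 0 1'; for i in 1 2 3; do python3 -m jog '0 0 0 0 0 0 1'|sed -n 2p; done; python3 - <<'E'
from plan import *
plan((608.6,210,63.5))
t=snapshot("top");s=snapshot("side")
print(onz(t,green(t,TB)[0],111),onz(s,green(s,SB)[0],111))
crop(s,(245,140,325,200),10,"pics/c3.png")
E
```

```text
time: 3.85
tool_pos: [621.3, 223.4, 233.9]
tcp_rot: [179.8, -6.8, -138.5]
ft_force: [-0.3, -0.7, -0.4]
finger_gap: -0.0
grip_force: 0.0
tool_pos: [624.2, 224.5, 240.4]
tool_pos: [624.7, 224.7, 241.6]
tool_pos: [624.2, 224.5, 240.7]
t 4.225 tcp [624.2 224.5 240.7] [-179.91799933   -6.13753625 -138.54923815] tip [610.5 212.   68.7] gap -0.02704264589831286 F [-0.8 -0.   0.5]
shift(0.1m, tool): [ 0.022 -0.003  0.055] R [[-0.745, -0.662, -0.079], [-0.658, 0.749, -0.072], [0.107, -0.001, -0.994]]
[565.4557707  174.17492952 111.        ] [564.26159919 175.76556806 111.        ]
```

View pics/c3.png

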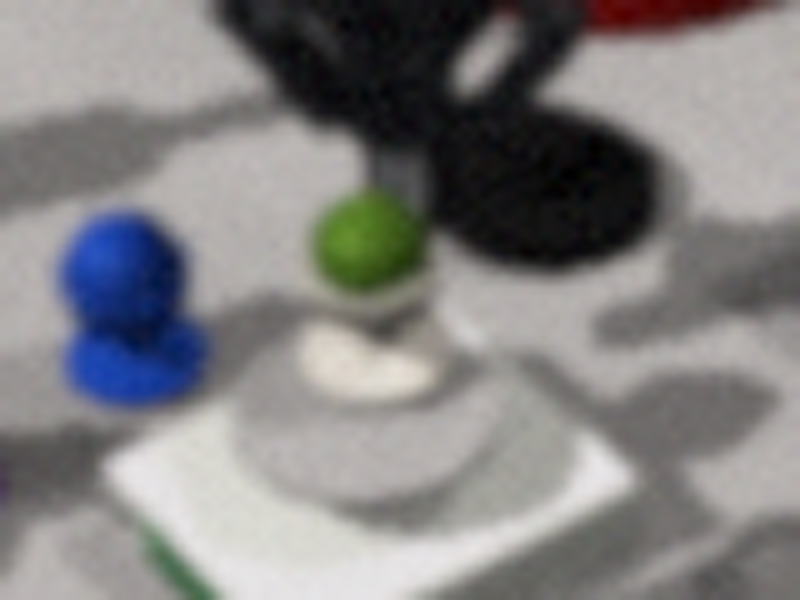

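In the side view the cup stands upright on the pan, with its foot near crop (370,365). The pan ellipse spans x 235–505 in the crop, and its shadow falls to the right of it. The closed finger is behind the cup at crop (400,170). I'll lower about 5 mm, approach, then push in small steps.

```bash
python3 -m jog '-0.006 0 0.05 0 0 0 1;0.06 0 0.006 0 0 0 1;0.06 0 0.006 0 0 0 1;0.02 0 0.002 0 0 0 1;0 0 0 0 0 0 1'; python3 -m jog '0.03 0 0.003 0 0 0 1;0.03 0 0.003 0 0 0 1;0.03 0 0.003 0 0 0 1;0.03 0 0.003 0 0 0 1;0 0 0 0 0 0 1';python3 -m jog '0.03 0 0.003 0 0 0 1;0.03 0 0.003 0 0 0 1;0 0 0 0 0 0 1;0 0 0 0 0 0 1'; python3 - <<'E'
from plan import *
plan((577.7,182.5,63.5))
t=snapshot("top");s=snapshot("side")
a=green(t,TB);b=green(s,SB);print(a,b,onz(t,a[0],111),onz(s,b[0],111),tri(ray(t,a[0]),ray(s,b[0])))
E
```

```text
time: 4.95
tool_pos: [612.7, 214.7, 233.8]
tcp_rot: [-180.0, -6.3, -138.6]
ft_force: [0.2, 0.4, -0.2]
finger_gap: -0.2
grip_force: 0.0
time: 5.58
tool_pos: [603.6, 206.7, 233.7]
tcp_rot: [-180.0, -6.3, -138.6]
ft_force: [0.3, -0.6, 1.0]
finger_gap: -0.2
grip_force: 0.0
time: 6.08
tool_pos: [599.3, 202.8, 233.8]
tcp_rot: [180.0, -6.3, -138.6]
ft_force: [-0.1, 0.5, -0.3]
finger_gap: -0.2
grip_force: 0.0
t 6.075 tcp [599.3 202.8 233.8] [ 179.99960778   -6.30634271 -138.55146325] tip [585.  190.2  61.9] gap -0.23766473577097957 F [-0.1  0.5 -0.3]
shift(0.1m, tool): [ 0.107 -0.01  -0.005] R [[-0.745, -0.662, -0.082], [-0.658, 0.75, -0.073], [0.11, 0.0, -0.994]]
(array([249.79891384, 204.18875679]), np.int64(159)) (array([280.2329235 , 165.72882514]), np.int64(115)) [557.46852458 166.20982224 111.        ] [556.4294015  168.28174145 111.        ] (array([556.45649939, 166.49064785, 112.28211937]), np.float64(1.958564334431683))
```

```bash
python3 -m jog '0.03 0 -0.012 0 0 0 1;0.03 0 0.003 0 0 0 1;0.02 0 0.002 0 0 0 1;0 0 0 0 0 0 1;0 0 0 0 0 0 1'; python3 - <<'E'
from plan import *
plan((577.7,182.5,63.5))
t=snapshot("top");s=snapshot("side")
a=green(t,(235,188,275,220));b=green(s,(262,154,296,185));print(a,b,onz(t,a[0],111),onz(s,b[0],111),tri(ray(t,a[0]),ray(s,b[0])))
def cr(d,b,k):
    x0,y0,x1,y1=b;return cv2.resize(d['img'][y0:y1,x0:x1,::-1],None,fx=k,fy=k,interpolation=cv2.INTER_CUBIC)
cv2.imwrite("pics/c4.png",np.hstack([cr(t,(230,176,286,246),7),cr(s,(252,140,308,210),7)]))
E
```

```text
time: 6.8
tool_pos: [593.3, 197.6, 235.4]
tcp_rot: [180.0, -6.3, -138.5]
ft_force: [-0.2, 0.3, -0.1]
finger_gap: 0.1
grip_force: 0.0
t 6.8 tcp [593.3 197.6 235.4] [ 179.99770096   -6.30776033 -138.54842289] tip [579.1 185.1  63.4] gap 0.12251294430504832 F [-0.2  0.3 -0.1]
shift(0.1m, tool): [ 0.027 -0.01   0.002] R [[-0.745, -0.662, -0.082], [-0.658, 0.75, -0.073], [0.11, 0.0, -0.994]]
(array([251.80380759, 206.29356198]), np.int64(157)) (array([279.69156355, 167.30663667]), np.int64(119)) [551.76365198 160.88185382 111.        ] [550.50513646 162.97696949 111.        ] (array([550.68405132, 161.23428941, 112.19345256]), np.float64(2.157452379121506))
```

View pics/c4.png

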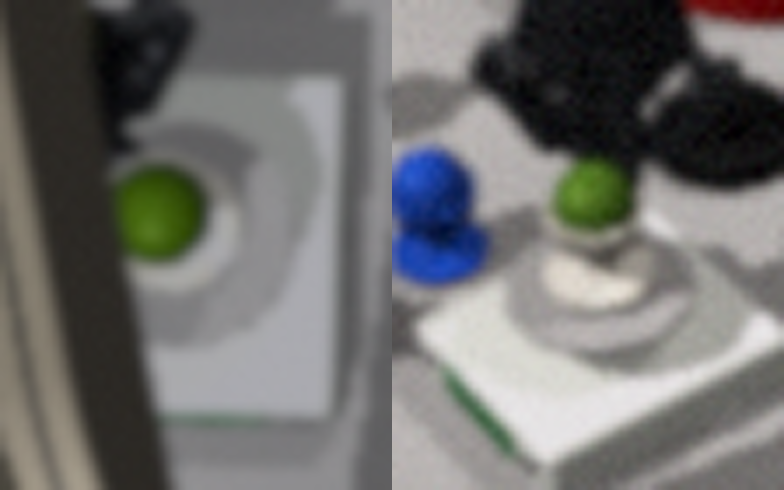

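The cup is upright on the pan, and the arm partly hides it in the top view at crop x<130. I'll retract and lift clear for an unobstructed measurement.

```bash
python3 -m jog '-0.15 0 -0.015 0 0 0 1;-0.15 0 -0.015 0 0 0 1;0 0 -0.4 0 0 0 1;0 0 -0.5 0 0 0 1;0 0 -0.5 0 0 0 1'|sed -n 2p;python3 -m jog '0 0.4 0 0 0 0 1;0 0.4 0 0 0 0 1;0 0.4 0 0 0 0 1;0 0 0 0 0 0 1;0 0 0 0 0 0 1'|sed -n 2p; python3 - <<'E'
from pan import *
t=snapshot("top");s=snapshot("side")
a=green(t,(235,188,275,220));b=green(s,(262,154,296,185));print(a,b,onz(t,a[0],111),onz(s,b[0],111),tri(ray(t,a[0]),ray(s,b[0])))
print(pan(t,(256,209.1)),pan(s,(281.3,181.6)))
def cr(d,b,k):
    x0,y0,x1,y1=b;return cv2.resize(d['img'][y0:y1,x0:x1,::-1],None,fx=k,fy=k,interpolation=cv2.INTER_CUBIC)
cv2.imwrite("pics/c5.png",np.hstack([cr(t,(233,181,283,236),8),cr(s,(257,150,307,205),8)]))
E
```

```text
tool_pos: [627.5, 227.9, 375.3]
tool_pos: [548.3, 317.6, 374.2]
(array([251.74348132, 206.35236082]), np.int64(155)) (array([279.56553756, 167.54614629]), np.int64(111)) [551.61083005 161.04162167 111.        ] [549.50246913 162.26596201 111.        ] (array([550.56234023, 161.66344651, 111.00396871]), np.float64(2.4371509648651926))
(array([549.51856361, 156.73628814]), np.float64(1.2455710443991492), 57, np.int64(40)) (array([544.87822431, 157.35570544]), np.float64(2.820189675405416), 59, np.int64(21))
```

View pics/c5.png

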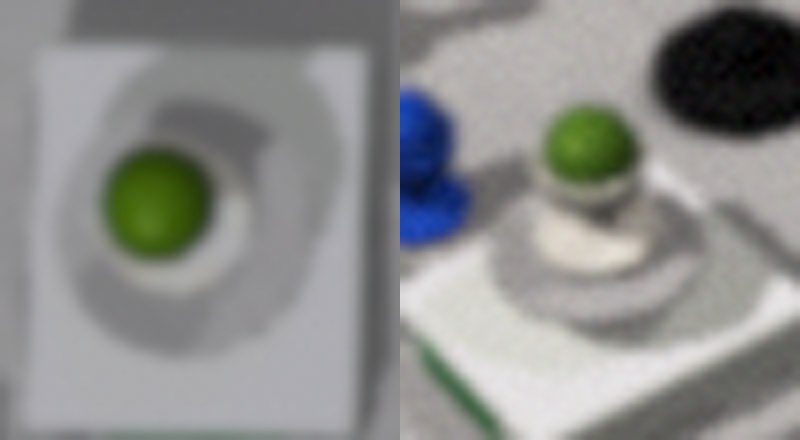

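The left panel shows the pan centred at crop (185,227) and the foot at about (175,220), so roughly 4 mm remains in the same push direction. The side view agrees, with the cup still slightly far from the camera. I'll go back the same way and push 4 mm more.

```bash
python3 -m jog '0 -0.4 0 0 0 0 1;0 -0.4 0 0 0 0 1;0 -0.4 0 0 0 0 1;0 0 0 0 0 0 1'|sed -n 2p;python3 -m jog '0 0 0.5 0 0 0 1;0 0 0.5 0 0 0 1;0 0 0.3 0 0 0 1;0 0 0.1 0 0 0 1;0 0 0 0 0 0 1'|sed -n 2p; python3 -m jog '0.1 0 0.01 0 0 0 1;0.1 0 0.01 0 0 0 1;0.06 0 0.006 0 0 0 1;0 0 0 0 0 0 1;0 0 0 0 0 0 1'|sed -n 2p; python3 -c "
from plan import *
plan((576.1,182.4,63.5))"
```

```text
tool_pos: [629.6, 224.0, 373.8]
tool_pos: [616.0, 217.6, 235.2]
tool_pos: [596.5, 200.4, 235.6]
t 10.0 tcp [596.5 200.4 235.6] [-179.989395     -6.27302932 -138.55161291] tip [582.3 187.8  63.6] gap 0.2123498116962611 F [ 1.  -0.4 -0.2]
shift(0.1m, tool): [0.082 0.001 0.01 ] R [[-0.745, -0.662, -0.082], [-0.658, 0.75, -0.072], [0.109, -0.0, -0.994]]
```

```bash
python3 -m jog '0.03 0 0.003 0 0 0 1;0.03 0 0.003 0 0 0 1;0.02 0 0.002 0 0 0 1;0 0 0 0 0 0 1;0 0 0 0 0 0 1'|sed -n 2p;python3 -m jog '-0.15 0 -0.015 0 0 0 1;-0.15 0 -0.015 0 0 0 1;0 0 -0.4 0 0 0 1;0 0 -0.5 0 0 0 1;0 0 -0.5 0 0 0 1'|sed -n 2p;python3 -m jog '0 0.4 0 0 0 0 1;0 0.4 0 0 0 0 1;0 0.4 0 0 0 0 1;0 0 0 0 0 0 1;0 0 0 0 0 0 1'|sed -n 2p; python3 - <<'E'
from pan import *
t=snapshot("top");s=snapshot("side")
a=green(t,(235,188,275,220));b=green(s,(262,154,296,185));print(a,b,onz(t,a[0],111),onz(s,b[0],111),tri(ray(t,a[0]),ray(s,b[0])))
print(pan(t,(256,209.1)),onz(t,(255.7,208.9),60))
def cr(d,b,k):
    x0,y0,x1,y1=b;return cv2.resize(d['img'][y0:y1,x0:x1,::-1],None,fx=k,fy=k,interpolation=cv2.INTER_CUBIC)
cv2.imwrite("pics/c6.png",np.hstack([cr(t,(233,181,283,236),8),cr(s,(257,150,307,205),8)]))
E
```

```text
tool_pos: [590.3, 195.0, 235.4]
tool_pos: [624.4, 225.2, 375.4]
tool_pos: [545.2, 314.9, 374.3]
(array([252.73326785, 207.44436649]), np.int64(155)) (array([279.32105134, 168.33701793]), np.int64(109)) [548.65781082 158.4153401  111.        ] [546.62295707 159.57329549 111.        ] (array([547.65391253, 159.01606886, 110.98171113]), np.float64(2.3400514081868975))
(array([550.51737392, 158.0871084 ]), np.float64(1.0303398945304565), 57, np.int64(40)) [550.7991456  158.57413365  60.        ]
```

View pics/c6.png

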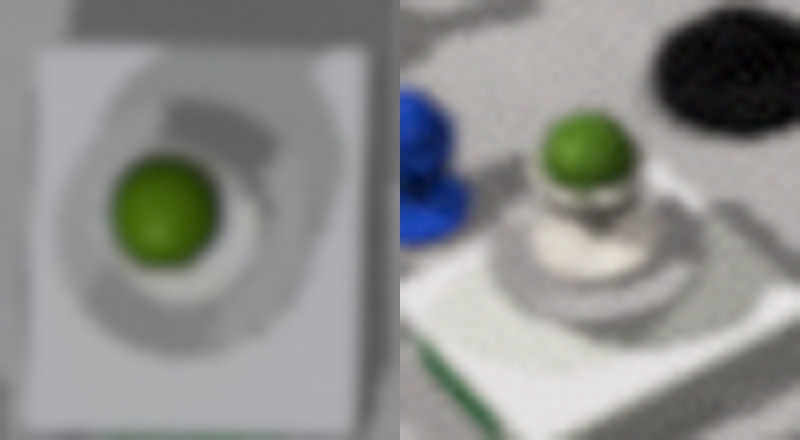

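The foot is now at about crop (185,228) and the pan centre at (185,227), so the cup stands upright and centred to within about 2 mm. The hand is clear of it, so I'm handing in.

```bash
python3 -c "
from bench import *
print(hand_in())"
```

```text
the job is handed in; nothing more can be done
None
```

The cup now stands upright within about 2 mm of the pan's centre by the last pictures, the hand is clear of everything, and the job is handed in; nothing else was touched on purpose, though I did not re-measure the other items afterwards.

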